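# Turn over the slope racks

## Task

The culture slopes in the long rack have set and fresh tubes wait in the short one: push the long slope rack, which lies back on its props, so that it stands upright on its foot plate again, and push the short slope rack over backwards so that it lies back on its props. Only push them with the fingers, never pick up or lift a rack off the bench, let each one turn over on the spot without sliding away, and leave everything else on the bench where it is.

Things in the scene. Friction and masses are not known exactly. Their poses are not given: they have to be found in the camera images.
- long_rack: Long slope rack: 192 mm long, 8 capped tubes, about 0.55 kg. Starts LYING BACK on its props, toe raised. Rigid steel piece, tubes clipped in. Origin: middle of the heel, the straight bottom edge on the bench in both poses. Axes: z up the tubes, y along the heel, x to its back (roughly away from the robot). Upright: z vertical; lying: z leans 0.96 rad to the back (pitch +0.96). It balances near 0.45 rad and falls to the nearer rest.
- long_rack_toe (a point): Toe: middle of the front edge, on the top face, of the long rack's foot plate, a 4 mm sheet from the heel (x=0) to the toe (x=-95 mm) over the rack's whole length. About 80 mm above the bench when the rack lies back, 4 mm when it is upright; pressing it down turns the rack upright about its heel.
- long_rack_shelf (a point): Middle of the front top edge of the long rack's upper shelf, at x=-40, z=117 mm in the rack's axes; shelf 4 mm thick, x=-40 to -10. A like shelf has its top at z=57. The tube row (16 mm thick) is at x=-25; white caps, 19 mm thick, z=135 to 165. Pushing the shelf or caps backwards tips an upright rack over its heel.
- long_rack_prop (a point): Middle of the free edge of the long rack's back props, at x=70, z=100 mm in the rack's axes; the props run from here to the heel at both ends. On the bench when the rack lies back; the cap ends are then 115 mm high.
- short_rack: Short slope rack: 104 mm long, 4 capped tubes, about 0.35 kg. Starts UPRIGHT. Rigid steel piece, tubes clipped in. Origin: middle of the heel, the straight bottom edge on the bench in both poses. Axes: z up the tubes, y along the heel, x to its back (roughly away from the robot). Upright: z vertical; lying: z leans 0.96 rad to the back (pitch +0.96). It balances near 0.45 rad and falls to the nearer rest.
- short_rack_toe (a point): Toe: middle of the front edge, on the top face, of the short rack's foot plate, a 4 mm sheet from the heel (x=0) to the toe (x=-95 mm) over the rack's whole length. About 80 mm above the bench when the rack lies back, 4 mm when it is upright; pressing it down turns the rack upright about its heel.
- short_rack_shelf (a point): Middle of the front top edge of the short rack's upper shelf, at x=-40, z=117 mm in the rack's axes; shelf 4 mm thick, x=-40 to -10. A like shelf has its top at z=57. The tube row (16 mm thick) is at x=-25; white caps, 19 mm thick, z=135 to 165. Pushing the shelf or caps backwards tips an upright rack over its heel.
- short_rack_prop (a point): Middle of the free edge of the short rack's back props, at x=70, z=100 mm in the rack's axes; the props run from here to the heel at both ends. On the bench when the rack lies back; the cap ends are then 115 mm high.
- dishes: stack of three small clear Petri dishes, 60 mm across, 40 mm high, between the two slope racks. Bystander; origin at the centre of its underside.
- media_bottle: capped amber bottle, 54 mm across, 120 mm high, on the bench's middle line behind the dishes. Bystander; origin at the centre of its underside.
- beaker: open glass beaker, 70 mm across, 90 mm high, at the left. Bystander; origin at the centre of its underside.
- jar: glass jar with steel lid, 68 mm across, 85 mm high, at the right. Bystander; origin at the centre of its underside.
- wash_bottle: white bottle, 66 mm across, 150 mm high, at the back. Bystander; origin at the centre of its underside.
- vial: small glass vial with black screw cap, 26 mm across, 45 mm high, on the middle line in front of the dishes. Bystander; origin at the centre of its underside.
- tube_rack: ordinary upright rack with ten white-capped tubes, 70 x 130 mm, 141 mm high, at the back; not a slope rack. Bystander; origin at the centre of its underside.
Things that resemble listed ones, but are neither listed nor needed, are in the scene too. What is shaped like the short_rack but yellow is not meant.

How it is judged (in metres and radians):
At the end, for the whole second after the job is handed in: The long rack stands upright (within 4 degrees) and the short rack lies back on its props (leaning 51 to 59 degrees), both at rest with the heel on the bench (within 8 mm) and within 50 mm of where it began; every bystander is within 25 mm of its place and, if tall, upright (angle between long_rack's own z axis and vertical below 0.07 rad and angle between short_rack's own z axis and vertical between 0.89 and 1.03 rad and distance of each of long_rack, short_rack from where it was at the start of the episode below 0.05 m and height (world z) of each of long_rack, short_rack below 0.008 m and linear speed of each of long_rack, short_rack below 0.02 m/s and angular speed of each of long_rack, short_rack below 0.1 rad/s and not (distance of any of dishes, media_bottle, beaker, jar, wash_bottle, vial, tube_rack from where it was at the start of the episode above 0.025 m or angle between any of media_bottle, beaker, jar, wash_bottle, tube_rack's own z axis and vertical above 0.35 rad)); the robot touches nothing.
It fails at once if a slope rack is lifted: its heel rises more than 20 mm off the bench (height (world z) of any of long_rack, short_rack above 0.02 m).
It fails at once if a slope rack is rolled onto its end (angle between any of long_rack, short_rack's own y axis and vertical below 1.2 rad or angle between any of long_rack, short_rack's own y axis and vertical above 1.94 rad).
It fails at once if a bystander is pushed more than 25 mm or tipped by more than 20 degrees (distance of any of dishes, media_bottle, beaker, jar, wash_bottle, vial, tube_rack from where it was at the start of the episode above 0.025 m or angle between any of media_bottle, beaker, jar, wash_bottle, tube_rack's own z axis and vertical above 0.35 rad).
It also fails if it takes over 48 s, if anything falls off the work surface, if the arm or the gripper's body presses on something with over 40 N, if the wrist force passes 120 N, or if a joint passes its speed limit or range.

## Robot

A 6-joint arm with a two-finger parallel gripper is mounted at the origin on the work surface. World frame = base frame: x ahead of the robot, y to its left, z up, the work surface at z = 0. Lengths are in m, angles in degrees, forces in N, time in s.
With the tool pointing down it reaches from about 0.375 to 0.9 m from the base axis. Payload 3.1 kg.
Tool frame: the origin (TCP) lies between the finger pads; the fingertips stand 11 mm ahead of it and the grasp point (between the pads) lies 8 mm behind it; z points along the fingers, y is the line along which they close (so a half turn about z gives the same grasp; the last joint's range is limited). The gripper opens to 87 mm and grips with 3 to 60 N. Pads are 19 mm wide; open, the fingers measure 117 mm over their backs; the gripper's body (75 mm by 190 mm) begins 51 mm behind the grasp point.
Start: joints at [66.377, 30.224, 82.088, -0, 67.689, -10.227], TCP at [0.145, 0.608, 0.234] pointing down, gripper open.
Joint ranges: [-176.69, 176.69], [-43.24, 126.21], [12.49, 139.97], [-82, 262], [0, 151.66], [-163.58, 163.58]. Speed limits (degrees/s): [159.86, 159.86, 180, 180, 180, 180].

## Interface

Orientations are given as a 3x3 rotation matrix whose columns are the frame's x, y, z axes.
In Python, from rig import bot gives the robot as it stands.
- The arm moves only by the tool apply_moves, never from a script. Its argument "steps" is a list that holds one entry, the list of rows, each a list of 7 numbers: the shift along the tool's x, y, z in cm, then the turn, a rotation vector about the tool's x, y, z in degrees, then the gripper command: -1 is shut, 1 is fully open, values between are in proportion. In form: [[[dx, dy, dz, rx, ry, rz, jaw], ...]]. A call has 1 to 20 rows; each row is the pose to reach, as a shift and turn from the pose commanded when the call began, along the tool's axes at that moment; what a row does not reach only later rows make up. A row lasts 1/8 s, in which the tool goes at most 62.5 mm and 10.7 degrees, less where a joint would pass 70% of its speed; a pose out of reach is approached as far as the arm can. A call with a gripper value outside its range is refused whole. The fingers move at their own pace and stop on an object; the grip force is fixed at half the most. Time passes only in rows, so rows that repeat a pose let the fingers close. It gives the time, the measured TCP pose, the force, the opening and the grip force at its end, in the units of the state.
- bot.read_state(): the state, without advancing time (a new reading comes with each control period).
- bot.capture(name): name is "scene" or "side" or "wrist"; returns the picture (400x640x3 uint8, blue, green, red); there is no depth.
- bot.camera_model(name): a dict with "intrinsics" (3x3 intrinsics, pixels), "R" (3x3) and "t" (3): a world point X has camera coordinates R X + t. Camera axes: x right, y down, z forward; pixel columns grow to the right and rows downward; lengths in m; the calibration is good to about 2 mm. A picture is of the moment at which its call begins: read the wrist's pose just before it. camera_model takes no time and is no camera call; for the wrist camera it gives the pose at the moment of the call.
- bot.hand_in(): hands the job in; it is judged then, once.
The state is a dict: "time_s": time; "joint_positions": joint angles; "qvel": joint speeds; "tau": joint torques, N m; "position": TCP position; "tcp_rot": TCP orientation; "force": force on the tool from outside, world axes, zero at the start; "moment": the same for the moment, N m; "opening": opening from 0.0 (shut) to 1.0 (fully open); "grasp_force": force on a finger pad.
Only numpy, scipy, OpenCV 4.12 (cv2) and the standard library are available. Lean on these libraries where they do the work, as an engineer would, in place of code of your own. Each camera call takes 0.05 s, during which the arm holds its last target. There are 200 camera calls.

## Working session

There is one attempt and no reset: what is moved stays moved. The work goes in short steps, Python scripts to look and compute and a tool call to move; the robot and the scene stay as the last step left them, time stands still between calls to the robot, and variables do not carry over. Pictures are saved under pics/ and viewed, at most 10 in all, crops included, and the job is handed in when it is done.

Besides the shell and the picture viewer there is one more tool, called after "Request:" as a command line: name --argument value ..., lists and objects as JSON in quotes. apply_moves: Moves the arm, as the interface text tells. Its arguments: {"type":"object","properties":{"steps":{"type":"array","items":{"type":"array","items":{"type":"array","items":{"type":"number"}}}}},"required":["steps"]}

```bash
mkdir -p pics; python3 - <<'E'
from rig import bot
import cv2
for n in ("scene","side"):
    cv2.imwrite(f"pics/{n}0.png",bot.capture(n))
    m=bot.camera_model(n); print(n,m)
s=bot.read_state();print(s["time_s"],s["position"],s["tcp_rot"])
E
```

```text
scene {'intrinsics': array([[437.84746614,   0.        , 313.66852545],
       [  0.        , 437.84746614, 192.96036307],
       [  0.        ,   0.        ,   1.        ]]), 'R': array([[-0.89824432,  0.43917498, -0.0168072 ],
       [ 0.29478122,  0.57366984, -0.76420347],
       [-0.32597726, -0.69139587, -0.64475621]]), 't': array([ 0.49430939, -0.0798835 ,  1.42748101])}
side {'intrinsics': array([[503.12624486,   0.        , 317.15704872],
       [  0.        , 503.12624486, 194.73281981],
       [  0.        ,   0.        ,   1.        ]]), 'R': array([[ 0.69365383, -0.72014909, -0.0151544 ],
       [-0.48152569, -0.4479576 , -0.75330406],
       [ 0.5357027 ,  0.52982947, -0.65749779]]), 't': array([-0.36671986,  0.31394803,  1.14997248])}
0.1 [0.14450266 0.60742767 0.2326773 ] [[-9.72799709e-01  2.31646617e-01 -7.55959305e-04]
 [ 2.31647619e-01  9.72798175e-01 -1.75829791e-03]
 [ 3.28092069e-04 -1.88558787e-03 -9.99998168e-01]]
```

View pics/scene0.png

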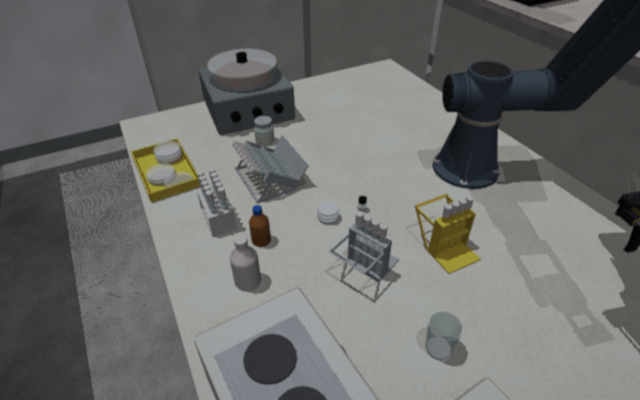

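View pics/side0.png

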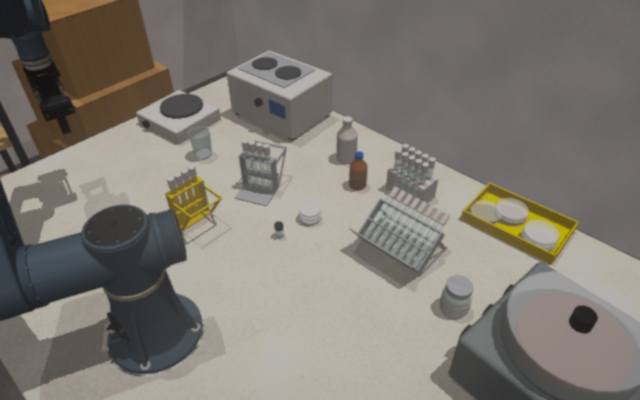

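The side view shows the short rack upright at about (262,170), with its foot plate front at about (255,200), and the long rack lying at about (400,230) with its toe edge toward the robot. I'll enlarge both.

```bash
python3 - <<'E'
import cv2,numpy as np
a=cv2.imread("pics/side0.png")
c1=cv2.resize(a[125:215,225:300],None,fx=6,fy=6,interpolation=cv2.INTER_CUBIC)
c2=cv2.resize(a[180:280,340:460],None,fx=6,fy=6,interpolation=cv2.INTER_CUBIC)
cv2.imwrite("pics/c1.png",c1);cv2.imwrite("pics/c2.png",c2)
E
```

```text
(no output)
```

View pics/c1.png

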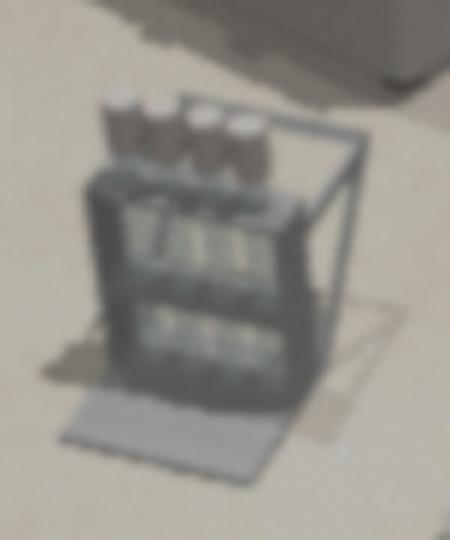

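View pics/c2.png

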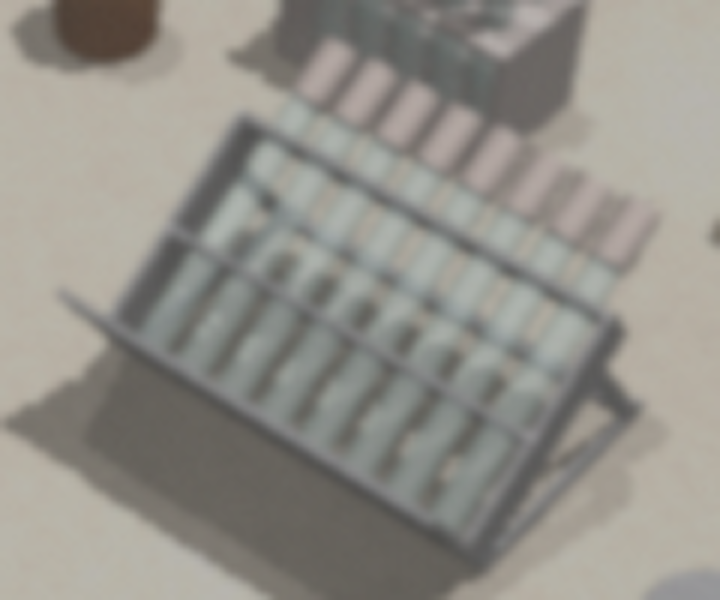

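```bash
cat > h.py <<'E'
from rig import bot
import numpy as np, cv2
from scipy.optimize import least_squares
def proj(X,n="side"):
    m=bot.camera_model(n); c=np.atleast_2d(X)@m["R"].T+m["t"]; p=c@m["intrinsics"].T
    return p[:,:2]/p[:,2:]
def world(q,p,P):
    x,y,w=q; P=np.asarray(P,float)/1000
    a=P[:,0]*np.cos(p)+P[:,2]*np.sin(p); z=-P[:,0]*np.sin(p)+P[:,2]*np.cos(p); b=P[:,1]
    return np.c_[x+a*np.cos(w)-b*np.sin(w), y+a*np.sin(w)+b*np.cos(w), z]
def ray(uv,z,n="side"):
    m=bot.camera_model(n); d=m["R"].T@np.linalg.solve(m["intrinsics"],[*uv,1]); c=-m["R"].T@m["t"]
    return c+d*(z-c[2])/d[2]
E
python3 - <<'E'
from h import *
def fit(P,uv,p,x0):
    f=lambda q:(proj(world(q,p,P))-uv).ravel()
    r=least_squares(f,x0,loss="soft_l1"); print(r.x,np.degrees(r.x[2]));print(f(r.x).reshape(-1,2).round(1)); return r.x
s=lambda a,o:np.array(a)/6+o
S=fit([[-95,52,4],[-95,-52,4],[70,52,100],[70,-52,100]],s([[60,438],[250,485],[178,95],[368,135]],[225,125]),0,[.6,.2,0])
L=fit([[-40,96,117],[-40,-96,117],[70,-96,100],[-95,96,4],[-95,-96,4]],s([[245,120],[620,322],[632,408],[62,292],[475,558]],[340,180]),.96,[.6,-.2,0])
for q,p,n in((S,0,"short"),(L,.96,"long")):print(n,"toe,shelf,cap,heel",world(q,p,[[-95,0,4],[-40,0,117],[-25,0,165],[0,0,0]]).round(3).tolist())
for uv,n,z in(((310,222),"dish",.0),((280,234),"vial",0),((358,184),"amber",0),((457,312),"jar",0),((203,155),"beaker",0)):print(n,ray(uv,z).round(3))
img=cv2.imread("pics/scene0.png")
for q,p,h in((S,0,52),(L,.96,96)):
  for A in([[-95,h,4],[-95,-h,4],[0,-h,0],[0,h,0]],[[-40,h,117],[-40,-h,117],[70,-h,100],[70,h,100]]):
    cv2.polylines(img,[proj(world(q,p,A),"scene").round().astype(int)],True,(0,0,255),1)
cv2.imwrite("pics/ov.png",cv2.resize(img[110:310,180:440],None,fx=3,fy=3))
E
```

```text
[0.52063656 0.2194542  0.42718177] 24.47571230978415
[[-0.4  0.2]
 [ 0.1 -0.1]
 [ 0.2  0.1]
 [ 0.  -0.3]]
[ 0.54281837 -0.25361256  0.06597857] 3.7802938735387155
[[-1.4 -0. ]
 [ 0.7 -0.8]
 [ 2.3  1.2]
 [ 0.4  2.5]
 [-3.  -4.8]]
short toe,shelf,cap,heel [[0.434, 0.18, 0.004], [0.484, 0.203, 0.117], [0.498, 0.209, 0.165], [0.521, 0.219, 0.0]]
long toe,shelf,cap,heel [[0.492, -0.257, 0.08], [0.616, -0.249, 0.1], [0.663, -0.246, 0.115], [0.543, -0.254, 0.0]]
dish [ 0.496 -0.003  0.   ]
vial [0.406 0.024 0.   ]
amber [0.715 0.006 0.   ]
jar [ 0.516 -0.467  0.   ]
beaker [0.481 0.477 0.   ]
```

View pics/ov.png

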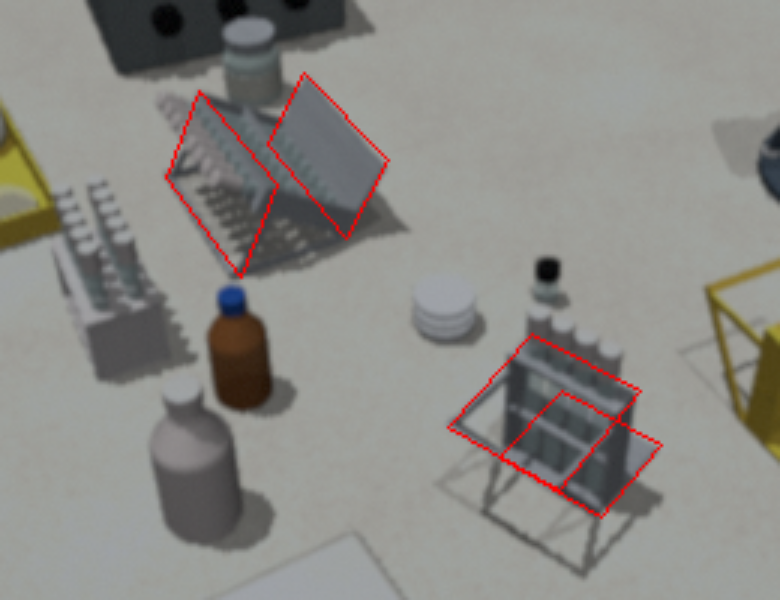

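The overlay fits the short rack. The long rack is a few pixels off, so I'll crop the scene picture around it and refit.

```bash
python3 - <<'E'
import cv2
a=cv2.imread("pics/scene0.png")
cv2.imwrite("pics/c3.png",cv2.resize(a[125:210,225:320],None,fx=7,fy=7,interpolation=cv2.INTER_CUBIC))
E
```

```text
(no output)
```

View pics/c3.png

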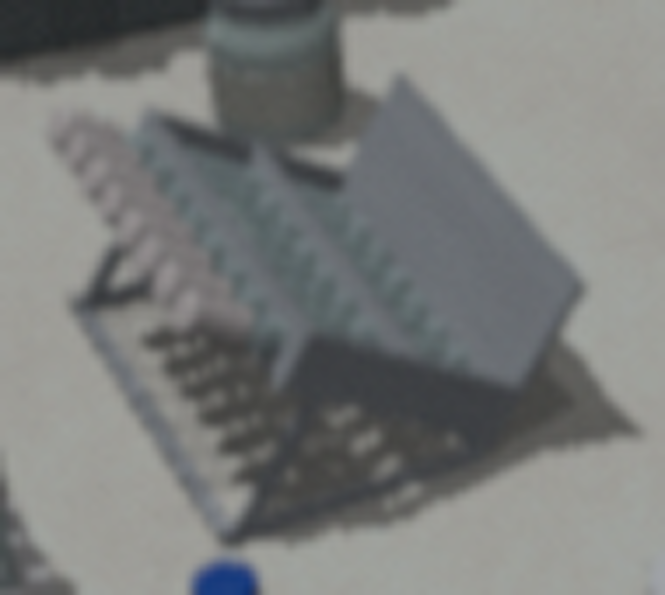

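```bash
python3 - <<'E'
from h import *
s=lambda a,k,o:np.array(a)/k+o
P1=[[-40,96,117],[-40,-96,117],[70,-96,100],[-95,96,4]];u1=s([[245,120],[620,322],[632,408],[62,292]],6,[340,180])
P2=[[-95,-96,4],[-95,96,4],[70,-96,100],[70,96,100]];u2=s([[402,75],[585,288],[80,305],[225,538]],7,[225,125])
f=lambda q:np.r_[proj(world(q,.96,P1))-u1,proj(world(q,.96,P2),"scene")-u2].ravel()
r=least_squares(f,[.54,-.25,0],loss="soft_l1");print(r.x,np.degrees(r.x[2]));print(f(r.x).reshape(-1,2).round(1).tolist())
L=r.x
print(world(L,.96,[[-95,0,4],[-40,0,117],[-25,0,165],[0,0,0]]).round(3).tolist())
print(((proj(world(L,.96,[[-95,-96,4],[0,-96,0]]))-[340,180])*6).round())
E
```

```text
[ 0.54422922 -0.24886611  0.01702823] 0.9756458291247342
[[-0.3, -1.4], [-0.4, -0.3], [2.1, 2.1], [-0.3, -0.2], [0.2, -1.1], [-0.2, -1.2], [-0.3, 0.3], [0.3, 0.9]]
[[0.493, -0.25, 0.08], [0.617, -0.248, 0.1], [0.665, -0.247, 0.115], [0.544, -0.249, 0.0]]
[[437. 524.]
 [487. 581.]]
```

The refit is consistent: long rack toe at (0.493,-0.250,0.080), yaw about 1°; short rack heel at (0.521,0.219), yaw 24.5°. I'll do the short rack first, pushing the caps backwards with the fingers shut.

```bash
cat >> h.py <<'E'
def Rw(yaw,tilt):
    # tool pointing down, y along heel; tilt leans the body toward the robot (deg)
    y,t=np.radians([yaw,tilt]); z=np.array([np.sin(t)*np.cos(y),np.sin(t)*np.sin(y),-np.cos(t)]); yy=np.array([-np.sin(y),np.cos(y),0])
    return np.c_[np.cross(yy,z),yy,z]
def row(p,R,s):
    R0=s["tcp_rot"]; d=R0.T@(np.array(p)-s["position"])*100
    return d.round(2).tolist()+np.degrees(cv2.Rodrigues(R0.T@R)[0].ravel()).round(1).tolist()
S=np.array([.5206,.2195]);e=np.array([np.cos(.427),np.sin(.427)])
E
python3 - <<'E'
from h import *
s=bot.read_state()
print(row([*(S-.105*e),.233],Rw(24.5,0),s))
E
```

```text
[-37.28, -35.47, 0.02, -0.1, -0.1, -37.9]
```

Request:
apply_moves --steps '[[[-10,-9.5,0,0,0,-10,-1],[-20,-19,0,0,0,-20,-1],[-37.3,-35.5,0,-0.1,-0.1,-37.9,-1],[-37.3,-35.5,0,-0.1,-0.1,-37.9,-1],[-37.3,-35.5,0,-0.1,-0.1,-37.9,-1],[-37.3,-35.5,0,-0.1,-0.1,-37.9,-1],[-37.3,-35.5,0,-0.1,-0.1,-37.9,-1],[-37.3,-35.5,0,-0.1,-0.1,-37.9,-1],[-37.3,-35.5,0,-0.1,-0.1,-37.9,-1],[-37.3,-35.5,0,-0.1,-0.1,-37.9,-1],[-37.3,-35.5,0,-0.1,-0.1,-37.9,-1],[-37.3,-35.5,0,-0.1,-0.1,-37.9,-1],[-37.3,-35.5,0,-0.1,-0.1,-37.9,-1],[-37.3,-35.5,0,-0.1,-0.1,-37.9,-1]]]'

```text
time_s: 1.85
position: [0.425, 0.1768, 0.2336]
tcp_rot: [[-0.909, -0.416, 0.002], [-0.416, 0.909, 0.002], [-0.002, 0.001, -1.0]]
force: [-0.1, -0.4, -0.9]
opening: 0.006
grasp_force: 0.0
```

Request:
apply_moves --steps '[[[0,0,4.5,0,0,0,-1],[0,0,9,0,0,0,-1],[-2,0,9,0,0,0,-1],[-4,0,9,0,0,0,-1],[-5,0,9,0,0,0,-1],[-6,0,9,0,0,0,-1],[-7,0,9,0,0,0,-1],[-8,0,9,0,0,0,-1],[-8.5,0,9,0,0,0,-1]]]'

```text
time_s: 2.98
position: [0.5035, 0.2119, 0.1438]
tcp_rot: [[-0.91, -0.415, 0.002], [-0.415, 0.91, 0.002], [-0.003, 0.001, -1.0]]
force: [-1.1, -0.1, 0.8]
opening: 0.006
grasp_force: 0.2
```

```bash
python3 - <<'E'
from h import *
a=bot.capture("side")
b=bot.capture("scene")
cv2.imwrite("pics/s1.png",np.hstack([cv2.resize(a[90:230,200:330],None,fx=3,fy=3),cv2.resize(b[160:300,310:440],None,fx=3,fy=3)]))
E
```

```text
(no output)
```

View pics/s1.png

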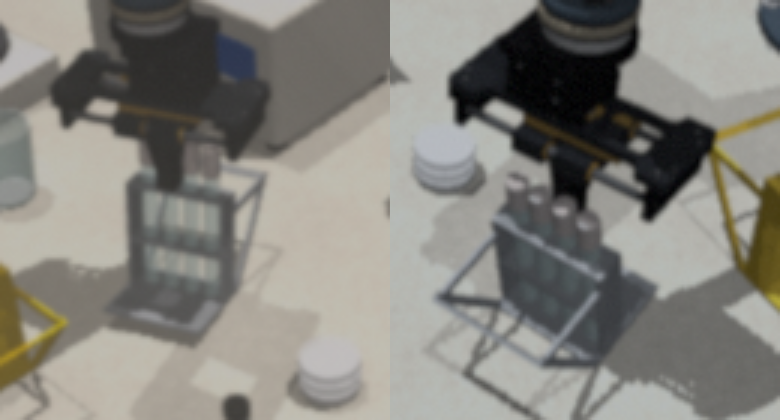

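The push works: the short rack's toe is lifting (about (150,310) in the left half) and the caps rest against the fingers. I'll continue past the balance point, then withdraw and rise.

Request:
apply_moves --steps '[[[-0.8,0,0,0,0,0,-1],[-1.6,0,0,0,0,0,-1],[-2.4,0,0,0,0,0,-1],[-3.1,0,0,0,0,0,-1],[-3.8,0,0,0,0,0,-1],[-4.3,0,0,0,0,0,-1],[-4.8,0,0,0,0,0,-1],[-5.2,0,0,0,0,0,-1],[-5.5,0,0,0,0,0,-1],[-5.5,0,0,0,0,0,-1],[-5.5,0,0,0,0,0,-1],[-5.5,0,0,0,0,0,-1],[-5.5,0,-4,0,0,0,-1],[-5.5,0,-9,0,0,0,-1],[-5.5,0,-9,0,0,0,-1]]]'

```text
time_s: 4.95
position: [0.5556, 0.235, 0.2384]
tcp_rot: [[-0.91, -0.415, 0.011], [-0.415, 0.91, 0.004], [-0.012, -0.001, -1.0]]
force: [-0.4, 0.4, 0.2]
opening: 0.003
grasp_force: 0.0
```

```bash
python3 - <<'E'
from h import *
a=bot.capture("side")
b=bot.capture("scene")
cv2.imwrite("pics/s2.png",np.hstack([cv2.resize(a[90:230,200:330],None,fx=3,fy=3),cv2.resize(b[160:300,310:440],None,fx=3,fy=3)]))
s=bot.read_state()
for p in([.496,-.25,.233],[.496,-.25,.13]): print(row(p,Rw(1,15),s))
E
```

```text
[25.23, -41.72, 0.01, 3.2, -14.6, 23.4]
[25.26, -41.73, 10.31, 3.2, -14.6, 23.4]
```

View pics/s2.png

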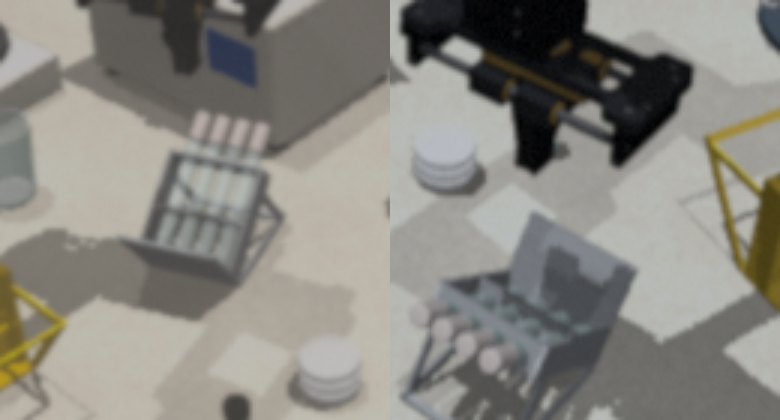

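The short rack now lies back on its props, with the toe raised. Next I move over the long rack's toe.

Request:
apply_moves --steps '[[[5,-8.3,0,0,0,8,-1],[10,-16.6,0,1,-4,16,-1],[15,-25,0,2,-8,23,-1],[20,-33,0,3,-12,23.4,-1],[25.2,-41.7,0,3.2,-14.6,23.4,-1],[25.2,-41.7,0,3.2,-14.6,23.4,-1],[25.2,-41.7,0,3.2,-14.6,23.4,-1],[25.2,-41.7,0,3.2,-14.6,23.4,-1],[25.2,-41.7,0,3.2,-14.6,23.4,-1],[25.2,-41.7,0,3.2,-14.6,23.4,-1],[25.2,-41.7,0,3.2,-14.6,23.4,-1],[25.2,-41.7,0,3.2,-14.6,23.4,-1],[25.2,-41.7,7,3.2,-14.6,23.4,-1],[25.2,-41.7,10.3,3.2,-14.6,23.4,-1],[25.2,-41.7,10.3,3.2,-14.6,23.4,-1]]]'

```text
time_s: 6.92
position: [0.4951, -0.247, 0.1272]
tcp_rot: [[-0.967, -0.018, 0.252], [-0.016, 1.0, 0.009], [-0.253, 0.005, -0.968]]
force: [0.0, 0.0, 0.3]
opening: 0.004
grasp_force: 0.0
```

```bash
python3 - <<'E'
from h import *
a=bot.capture("side")
b=bot.capture("scene")
cv2.imwrite("pics/s3.png",np.hstack([cv2.resize(a[130:280,335:465],None,fx=3,fy=3),cv2.resize(b[70:220,215:345],None,fx=3,fy=3)]))
s=bot.read_state(); print(s["position"],s["tcp_rot"][:,2])
R=Rw(1,15)
for p in(.96,.85,.75,.65,.55,.45,.35,.25):
    x=.5442-.095*np.cos(p)+.004*np.sin(p)+.003; z=.095*np.sin(p)+.004*np.cos(p)
    print(p,row(np.array([x,-.25,z])-.011*R[:,2],R,s))
E
```

```text
[ 0.49726879 -0.24939008  0.13063979] [ 0.25842061  0.00305163 -0.96602768]
0.96 [1.43, -0.05, 3.75, -0.1, -0.0, 0.0]
0.85 [2.41, -0.04, 4.12, -0.1, -0.0, 0.0]
0.75 [3.26, -0.02, 4.55, -0.1, -0.0, 0.0]
0.65 [4.06, -0.01, 5.06, -0.1, -0.0, 0.0]
0.55 [4.8, -0.0, 5.65, -0.1, -0.0, 0.0]
0.45 [5.49, 0.01, 6.3, -0.1, -0.0, 0.0]
0.35 [6.1, 0.02, 7.03, -0.1, -0.0, 0.0]
0.25 [6.64, 0.02, 7.81, -0.1, -0.0, 0.0]
```

View pics/s3.png

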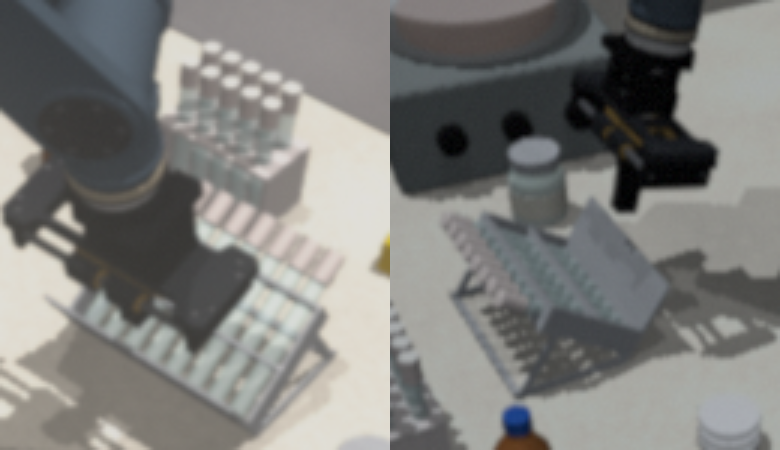

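The fingers sit above the toe edge, which runs (590,200)–(665,290) in the right half. I'll press down following the toe's arc.

Request:
apply_moves --steps '[[[1.2,0,3,0,0,0,-1],[1.2,0,3.6,0,0,0,-1],[1.4,0,4,0,0,0,-1],[1.9,0,4.2,0,0,0,-1],[2.4,0,4.4,0,0,0,-1],[2.8,0,4.6,0,0,0,-1],[3.2,0,4.8,0,0,0,-1],[3.6,0,5.1,0,0,0,-1]]]'

```text
time_s: 8.02
position: [0.475, -0.2502, 0.0732]
tcp_rot: [[-0.966, -0.018, 0.259], [-0.018, 1.0, 0.002], [-0.259, -0.003, -0.966]]
force: [-6.9, -0.4, 7.0]
opening: 0.006
grasp_force: 4.0
```

```bash
python3 - <<'E'
from h import *
a=bot.capture("side")
b=bot.capture("scene")
cv2.imwrite("pics/s4.png",np.hstack([cv2.resize(a[130:280,335:465],None,fx=3,fy=3),cv2.resize(b[70:220,215:345],None,fx=3,fy=3)]))
s=bot.read_state(); R=Rw(1,15)
for p in(.65,.55,.45,.35,.25):
    x=.5442-.095*np.cos(p)+.004*np.sin(p)+.003; z=.095*np.sin(p)+.004*np.cos(p)
    print(p,row(np.array([x,-.25,z])-.011*R[:,2],R,s))
E
```

```text
0.65 [0.38, 0.02, 0.05, -0.1, -0.0, 0.0]
0.55 [1.12, 0.04, 0.64, -0.1, -0.0, 0.0]
0.45 [1.81, 0.05, 1.3, -0.1, -0.0, 0.0]
0.35 [2.42, 0.05, 2.03, -0.1, -0.0, 0.0]
0.25 [2.96, 0.06, 2.81, -0.1, -0.0, 0.0]
```

View pics/s4.png

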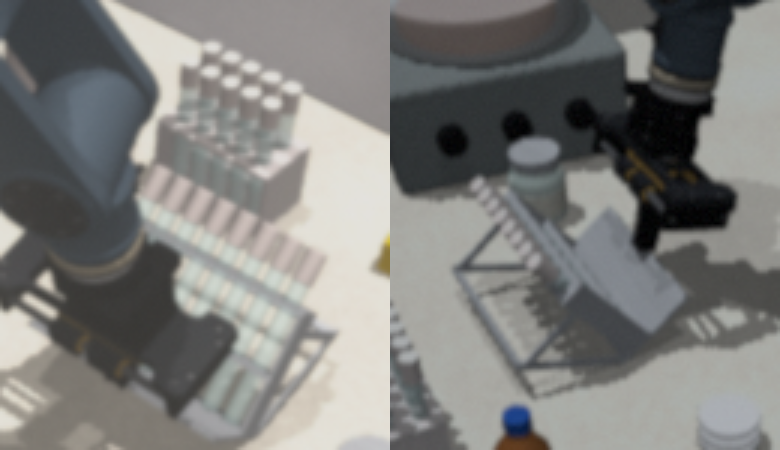

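The rack is turning, with its caps up at (480,185) in the right half. The tip lags behind the toe, which gives the sideways force, so I'll lead more toward the robot and continue to the balance point.

Request:
apply_moves --steps '[[[0.4,0,0,0,0,0,-1],[0.8,0,0.3,0,0,0,-1],[1.2,0,0.7,0,0,0,-1],[1.6,0,1.1,0,0,0,-1],[1.9,0,1.4,0,0,0,-1]]]'

```text
time_s: 8.75
position: [0.4644, -0.2497, 0.0558]
tcp_rot: [[-0.969, -0.013, 0.247], [-0.013, 1.0, 0.001], [-0.247, -0.002, -0.969]]
force: [0.2, 0.0, 0.3]
opening: 0.002
grasp_force: 0.0
```

```bash
python3 - <<'E'
from h import *
s=bot.read_state(); R=Rw(1,15); print(s["position"],s["force"])
for p in(.45,.35,.25,.15):
    x=.5442-.095*np.cos(p)+.004*np.sin(p)+.003; z=.095*np.sin(p)+.004*np.cos(p)
    print(p,row(np.array([x,-.25,z])-.011*R[:,2],R,s))
E
```

```text
[ 0.46441132 -0.2497291   0.05580885] [0.17551412 0.04549365 0.30785193]
0.45 [0.38, -0.03, -0.07, -0.2, -0.7, -0.2]
0.35 [0.99, -0.02, 0.66, -0.2, -0.7, -0.2]
0.25 [1.52, -0.01, 1.45, -0.2, -0.7, -0.2]
0.15 [1.97, -0.01, 2.29, -0.2, -0.7, -0.2]
```

Request:
apply_moves --steps '[[[0.8,0,0.4,0,0,0,-1],[1.2,0,1,0,0,0,-1],[1.6,0,1.6,0,0,0,-1],[2,0,2.3,0,0,0,-1],[2,0,2.3,0,0,0,-1]]]'

```text
time_s: 9.38
position: [0.4586, -0.2496, 0.035]
tcp_rot: [[-0.974, -0.007, 0.226], [-0.008, 1.0, -0.003], [-0.226, -0.005, -0.974]]
force: [-0.4, 0.4, 0.4]
opening: 0.006
grasp_force: 0.0
```

Request:
apply_moves --steps '[[[0,0,-5,0,0,0,-1],[0,0,-10,0,0,0,-1],[0,0,-15,0,0,0,-1],[2,14,-15,0,0,0,-1],[2,28,-15,0,0,0,-1],[2,28,-15,0,0,0,-1],[2,28,-15,0,0,0,-1],[2,28,-15,0,0,0,-1],[2,28,-15,0,0,0,-1],[2,28,-15,0,0,0,-1]]]'

```text
time_s: 10.62
position: [0.4038, 0.0301, 0.1759]
tcp_rot: [[-0.974, -0.007, 0.227], [-0.009, 1.0, -0.004], [-0.227, -0.006, -0.974]]
force: [0.5, -0.4, 0.2]
opening: 0.005
grasp_force: 0.0
```

```bash
python3 - <<'E'
from h import *
print(bot.read_state()["position"])
for n in("side","scene"):
    b=bot.capture(n); a=cv2.imread(f"pics/{n}0.png"); cv2.imwrite(f"pics/{n}1.png",b)
    g0=cv2.cvtColor(a,6);g=cv2.cvtColor(b,6)
    pts={"L0":(([.5442,-.2489,.017]),0,96),"L96":([.5442,-.2489,.017],.96,96)}
    for k,(q,p,h) in pts.items():
        Y=np.linspace(-h,h,41)
        for lab,x,z in(("shelf",-40,117),("toe",-95,4),("prop",70,100),("cap",-25,160)):
            # mean gradient across the line: correlation of edge strength near predicted line, old vs new
            out=[]
            for im in(g0,g):
                m=cv2.magnitude(cv2.Sobel(im,cv2.CV_32F,1,0),cv2.Sobel(im,cv2.CV_32F,0,1)); 
                uv=proj(world(q,p,np.c_[np.full(41,x),Y,np.full(41,z)]),n).astype(np.float32)
                d=[cv2.remap(m,uv[:,None,0],uv[:,None,1]+o,1).mean() for o in(-6,-3,-1.5,0,1.5,3,6)]
                out.append(np.round(d).astype(int).tolist())
            print(n,k,lab,out)
E
```

```text
[0.40378781 0.03007218 0.17587846]
side L0 shelf [[56, 63, 65, 67, 72, 72, 69], [62, 50, 67, 100, 61, 51, 47]]
side L0 toe [[16, 4, 4, 4, 4, 4, 5], [9, 60, 73, 138, 135, 32, 5]]
side L0 prop [[38, 72, 143, 94, 145, 115, 46], [29, 46, 154, 138, 83, 167, 26]]
side L0 cap [[41, 74, 78, 72, 72, 56, 91], [28, 62, 123, 188, 142, 56, 51]]
side L96 shelf [[69, 38, 104, 141, 90, 155, 48], [62, 13, 85, 173, 82, 135, 48]]
side L96 toe [[65, 63, 62, 106, 121, 48, 18], [76, 51, 35, 28, 88, 116, 50]]
side L96 prop [[40, 73, 91, 83, 88, 82, 97], [23, 38, 60, 104, 136, 97, 45]]
side L96 cap [[29, 102, 81, 75, 75, 75, 70], [22, 20, 18, 17, 17, 23, 45]]
scene L0 shelf [[31, 30, 28, 20, 18, 56, 115], [108, 125, 169, 161, 110, 67, 56]]
scene L0 toe [[5, 15, 51, 85, 70, 32, 18], [45, 79, 78, 87, 112, 99, 60]]
scene L0 prop [[66, 55, 51, 52, 52, 47, 26], [143, 114, 115, 119, 139, 99, 45]]
scene L0 cap [[48, 32, 30, 32, 34, 37, 37], [72, 149, 148, 119, 136, 193, 90]]
scene L96 shelf [[67, 52, 51, 54, 51, 38, 33], [132, 111, 117, 136, 98, 50, 71]]
scene L96 toe [[7, 15, 67, 137, 130, 59, 16], [141, 109, 72, 55, 68, 87, 112]]
scene L96 prop [[66, 94, 67, 67, 121, 142, 44], [6, 5, 6, 8, 16, 25, 25]]
scene L96 cap [[41, 42, 54, 62, 61, 67, 93], [35, 20, 24, 25, 15, 7, 5]]
```

The long rack's toe, shelf and cap edges now sit on the predicted upright lines, so it stands upright and has barely moved. I'll do the same for the short rack and bystanders, then hand in.

```bash
python3 - <<'E'
from h import *
M={n:cv2.GaussianBlur(cv2.magnitude(cv2.Sobel(g,cv2.CV_32F,1,0),cv2.Sobel(g,cv2.CV_32F,0,1)),(0,0),1) for n in("side","scene") for g in[cv2.imread(f"pics/{n}1.png",0)]}
Y=np.linspace(-1,1,31)
def score(q,p,h):
    t=0
    for n in M:
        for x,z in((-95,4),(-40,117),(70,100)):
            uv=proj(world(q,p,np.c_[np.full(31,x),Y*h,np.full(31,z)]),n).astype(np.float32)
            t+=cv2.remap(M[n],uv[:,None,0],uv[:,None,1],1).mean()
    return t
for name,q0,p0,h in(("short",(.5206,.2195,.427),.96,52),("long",(.5442,-.2489,.017),0,96)):
    print(name,max((score((q0[0]+a/1e3,q0[1]+b/1e3,q0[2]+c),p0+d,h),a,b,c,d) for a in range(-28,29,4) for b in range(-28,29,4) for c in(-.05,0,.05) for d in(-.06,0,.06)), score(q0,p0,h))
# bystander patches: shift old->new
for n,bx in(("side",{"dish":(296,202,26,26),"amber":(346,148,24,44),"jar":(438,272,38,50),"beaker":(188,124,28,38),"wash":(334,115,26,50),"rack":(390,142,50,50)}),("scene",{"vial":(353,192,18,24)})):
    a=cv2.imread(f"pics/{n}0.png");b=cv2.imread(f"pics/{n}1.png")
    for k,(x,y,w,h) in bx.items():
        r=cv2.matchTemplate(b[y-12:y+h+12,x-12:x+w+12],a[y:y+h,x:x+w],cv2.TM_CCOEFF_NORMED);_,v,_,l=cv2.minMaxLoc(r);print(k,round(v,2),l[0]-12,l[1]-12)
E
```

```text
Traceback (most recent call last):
  File "h.py", line 5, in proj
    m=bot.camera_model(n); c=np.atleast_2d(X)@m["R"].T+m["t"]; p=c@m["intrinsics"].T
ValueError: time passes only in moves, steps and waits
```

Too many camera-model calls; I'll cache them.

```bash
python3 - <<'E'
import h
from h import *
C={n:bot.camera_model(n) for n in("side","scene")}
class B: camera_model=staticmethod(lambda n:C[n])
h.bot=B
M={n:cv2.GaussianBlur(cv2.magnitude(cv2.Sobel(g,cv2.CV_32F,1,0),cv2.Sobel(g,cv2.CV_32F,0,1)),(0,0),1) for n in("side","scene") for g in[cv2.imread(f"pics/{n}1.png",0)]}
Y=np.linspace(-1,1,31)
def score(q,p,h):
    t=0
    for n in M:
        for x,z in((-95,4),(-40,117),(70,100)):
            uv=proj(world(q,p,np.c_[np.full(31,x),Y*h,np.full(31,z)]),n).astype(np.float32)
            t+=cv2.remap(M[n],uv[:,None,0],uv[:,None,1],1).mean()
    return t
for name,q0,p0,hh in(("short",(.5206,.2195,.427),.96,52),("long",(.5442,-.2489,.017),0,96)):
    print(name,max((score((q0[0]+a/1e3,q0[1]+b/1e3,q0[2]+c),p0+d,hh),a,b,c,d) for a in range(-28,29,4) for b in range(-28,29,4) for c in(-.05,0,.05) for d in(-.06,0,.06)), score(q0,p0,hh))
for n,bx in(("side",{"dish":(296,202,26,26),"amber":(346,148,24,44),"jar":(438,272,38,50),"beaker":(188,124,28,38),"wash":(334,115,26,50),"rack":(390,142,50,50)}),("scene",{"vial":(353,192,18,24)})):
    a=cv2.imread(f"pics/{n}0.png");b=cv2.imread(f"pics/{n}1.png")
    for k,(x,y,w,hh) in bx.items():
        r=cv2.matchTemplate(b[y-12:y+hh+12,x-12:x+w+12],a[y:y+hh,x:x+w],cv2.TM_CCOEFF_NORMED);_,v,_,l=cv2.minMaxLoc(r);print(k,round(v,2),l[0]-12,l[1]-12)
E
```

```text
short (np.float32(510.45465), 12, -4, -0.05, -0.06) 376.87305
long (np.float32(671.40906), 0, 4, 0, 0) 667.21674
dish 1.0 0 0
amber 1.0 0 0
jar 1.0 0 0
beaker 1.0 0 0
wash 1.0 0 0
rack 0.96 0 0
vial 0.95 0 0
```

```bash
python3 -c "
from rig import bot
print(bot.hand_in())"
```

```text
the job is handed in; nothing more can be done
None
```

I handed the job in: in the last images the long rack stands upright, the short rack lies back on its props about 12 mm from where it began, and every bystander is where it started; the result has not been reported back.

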